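# Slide the upper jar rack home and bolt it

### The arm

A 6-joint arm with a two-finger parallel gripper is mounted at the origin on the work surface. World frame = base frame: x ahead of the robot, y to its left, z up, the work surface at z = 0. Lengths are in mm, angles in rad, forces in N, time in s.
With the tool pointing down it reaches from about 275 to 875 mm from the base axis. Payload 12.5 kg.
Tool frame: the origin (TCP) lies at the very end of the fingers, on their centre line; the grasp point (between the pads) lies 19 mm behind it (robot.grasp_offset is the distance from the TCP to the grasp point, in mm); z points along the fingers, y is the direction in which the jaws open and shut (so a half turn about z gives the same grasp; the last joint's range is limited). The gripper opens to 85 mm and grips with 20 to 120 N. Pads are 22 mm wide; open, the fingers measure 114 mm over their backs; the gripper's body (76 mm by 85 mm) begins 54 mm behind the grasp point. The pads swing forward as they close: fully open they stand 13 mm farther back than shut.
Start: joints at [1.157, 0.351, 1.652, -0, 1.139, -0.085], TCP at [177.567, 520.533, 231.29] pointing down, gripper open.
Joint ranges: [-2.75, 2.75], [-0.79, 2.1], [0.01, 2.65], [-1.57, 4.71], [0.07, 3.14], [-2.87, 2.87]. Speed limits (rad/s): [2.22, 2.22, 2.79, 3.14, 3.14, 3.14].

### API

Orientations are given as a 3x3 rotation matrix whose columns are the frame's x, y, z axes.
In Python, from workcell import robot gives the robot as it stands.
- The arm moves only by the tool drive_tool, never from a script. Its arguments are lists of equal length, an entry for each row: "xyz": the shift along the world's x, y, z scaled (see below), a list of three; "turn": the turn, a rotation vector about the world's x, y, z scaled (see below), a list of three. A call has 1 to 10 rows; each row shifts and turns the commanded pose from where the row before left it; what a row does not reach is not made up. The controller multiplies each number of a shift by 0.06 m and each number of a turn by 0.08 rad. A row lasts 1/8 s, in which the tool goes at most 62.5 mm and 10.7 degrees, less where a joint would pass 70% of its speed; a pose out of reach is approached as far as the arm can. A call with a number of a shift or a turn outside -1 to 1 is refused whole. A call with a gripper value outside its range is refused whole. "fingers" is the closure, from -1 (fully open) to 1 (shut), so that 0 is half open, set as the call begins (left out, the last holds). The fingers move at their own pace and stop on an object; the grip force is fixed at half the most. Time passes only in rows, so rows that do not move let the fingers close. It gives the time, the measured TCP pose, the force and the opening at its end, in the units of the state.
- robot.state(): the state, without advancing time (a new reading comes with each control period).
- robot.get_image(name): name is "scene" or "top"; returns (picture, depth): 480x640x3 uint8, blue, green, red; 480x640 float32, mm along the optical axis (not along the pixel's ray), 0 where there is no reading.
- robot.camera_params(name): a dict with "mtx" (3x3 intrinsics, pixels), "eye" and "attitude" of the camera in the world. Camera axes: x right, y down, z forward; pixel columns grow to the right and rows downward; lengths in mm; the calibration is good to about 2 mm. A picture is of the moment at which its call begins. camera_params takes no time and is no camera call.
- robot.hand_in(): hands the job in, once; it reports no verdict.
The state is a dict: "clock": time; "joint_positions": joint angles; "joint_vel": joint speeds; "tau": joint torques, N m; "ee_pos": TCP position; "orientation": TCP orientation; "contact_force": force on the tool from outside, world axes, zero at the start; "ft_torque": the same for the moment, N m; "gripper_width": finger opening in mm.
Only numpy, scipy, OpenCV 4.12 (cv2) and the standard library are available. Lean on these libraries where they do the work, as an engineer would, in place of code of your own. Each camera call takes 0.05 s, during which the arm holds its last target.

### The job

The upper rack of the steel stacking frame, with three sample jars on it, is standing on the rails of the lower frame beside its sockets. Slide it along the rails, without lifting it off, until all four corner posts drop fully into the sockets of the lower frame, then push the slide bolt at the front fully home to lock it. Keep the jars standing on the rack and leave the bowl, flask, spatula and the dish underneath alone.

Things in the scene. Friction and masses are not known exactly. Their poses are not given: they have to be found in the camera images.
- lower: (All sizes in mm.) Lower steel frame, fixed; place and yaw vary. Origin on the bench, midway between its four sockets; x to its back (away from robot), z up, y along its two U-channel rails, which are centred at x = +60 and -60 and run from y = -185 to +185, ends closed. Channel 21 wide, its floor 50 above the bench, lip tops 62. Grey bolt bracket: x -180 to -80, 50 wide, 80 high.
- socket (a point): Middle of the bottom of the lower frame's front socket at its -y end (x = -60, y = -95 in its frame, 36 above the bench). The four sockets, at x = +-60, y = +-95, are gaps 21 x 21 in the channel floor, 14 deep.
- tier: Upper steel rack, loose, 0.5 to 1 kg: a tray on four round posts 18 in diameter at x = +-60, y = +-95, feet tapering to 8. Origin midway between the foot tips, at their height; axes as the lower frame's. Starts with feet in the channels (origin 50 above the bench), 30 to 60 off along the lower frame's y, to either side (+y or -y). Stretcher bars join the posts front and back, 30 to 42 up.
- tier_top (a point): Centre of the upper rack's tray floor, 64 above the rack's origin. Tray 150 (x) x 240 (y), underside at 60, rim top at 82, rim 3 thick. Sideways play in the channels 1.5. Slides against a few newtons of friction. Over the sockets the rack drops 14 under its own weight and slides no further: this point is then 100 above the bench, right above the lower frame's origin.
- end_minus (a point): Centre of the outer face of the tray's rim at the upper rack's -y end (120 from its origin along -y, 71 above it): a plain upright steel face 22 high and 144 wide along x, with free space outside it.
- end_plus (a point): Centre of the outer face of the tray's rim at the upper rack's +y end (120 from its origin along +y, 71 above it): a plain upright steel face 22 high and 144 wide along x, with free space outside it.
- bolt (a joint): Slide bolt at the front of the lower frame, in m: 0 = drawn back, 0.035 = fully home (end stop). Grows along the lower frame's +x. Home, its tongue lies over the upper rack's front stretcher; with the rack not down in its sockets the stretcher blocks it at about 0.02. About 2 N of friction, stays where left; starts at 0 to 0.008.
- bolt_tab (a point): Centre of the bolt's upright push tab: steel plate 8 thick (lower frame's x), 40 wide (y), from 87 to 121 above the bench; this point is at 104 and moves with the bolt (155 in front of the lower frame's origin at 0, 120 when home, then 45 clear of the rack's front edge). The bolt's bar below the tab is 81 to 87 above the bench.
- bowl: Steel bowl 140 across, 70 high, standing beyond the frame's +y end; origin under its centre. Leave alone.
- flask: Conical glass flask 76 across, 118 high, on the bench towards the front at the frame's +y side; origin under its centre. Leave alone.
- dish: White disc-shaped covered dish 60 across, 14 high, lying on the lower frame's deck plate (6 above the bench) between the rails, below the upper rack's stretchers and tray, which pass over it. Origin under its centre. Leave alone.
- spatula: Flat steel laboratory spatula, 175 long, 8 to 16 wide, 4 thick, lying on the bench at the front at the frame's -y side; origin under its middle. Leave alone.
- jar0: Amber glass jar 36 in diameter, 55 high, 0.07 kg, standing loose on the upper rack's tray, one of three in a row along y. Origin under its centre. Must stay standing.
- jar1: Amber glass jar 36 in diameter, 55 high, 0.07 kg, standing loose on the upper rack's tray, one of three in a row along y. Origin under its centre. Must stay standing.
- jar2: Amber glass jar 36 in diameter, 55 high, 0.07 kg, standing loose on the upper rack's tray, one of three in a row along y. Origin under its centre. Must stay standing.
Mind the look-alikes: they are no part of the job. What is shaped like the jar2 but pink or purple is not meant.

How it is judged:
By the outcome, as a careful person would: the job done as asked, in the order asked, and still so for the second after the job is handed in, with the robot touching nothing.
It also fails if it takes over 48 s, if anything falls off the work surface, if the arm or the gripper's body presses on something with over 40 N, if the wrist force passes 120 N, or if a joint passes its speed limit or range.

## Working session

There is one attempt and no reset: what is moved stays moved. The work goes in short steps, Python scripts to look and compute and a tool call to move; the robot and the scene stay as the last step left them, time stands still between calls to the robot, and variables do not carry over. Pictures are saved under pics/ and viewed, and the job is handed in when it is done.

Besides the shell and the picture viewer there is one more tool, called after "Emit:" by a JSON object that holds its "fn" and its "kwargs", one argument or row to a line. drive_tool: Moves the arm, as the interface text tells. Shifts and turns lie within -1 to 1; 1 stands for 0.06 m of shift or 0.08 rad of turn. Its arguments: {"type":"object","properties":{"xyz":{"type":"array"},"turn":{"type":"array"},"fingers":{"type":"number"}},"required":["xyz","turn"]}

```bash
mkdir -p pics
python3 - <<'E'
from workcell import robot
import cv2,numpy as np
for n in("scene","top"):
    im,d=robot.get_image(n);cv2.imwrite(f"pics/{n}0.png",im);np.savez(f"{n}0.npz",im=im,d=d)
    p=robot.camera_params(n);print(n,p)
s=robot.state();print(s["clock"],s["ee_pos"],s["orientation"],s["contact_force"])
E
```

```text
scene {'mtx': array([[517.47699225,   0.        , 320.99158534],
       [  0.        , 517.47699225, 232.78581999],
       [  0.        ,   0.        ,   1.        ]]), 'eye': array([1080.06485327, -518.74297538,  674.41020377]), 'attitude': array([[ 0.79142687,  0.3496807 , -0.50136506],
       [ 0.61088633, -0.48128838,  0.62863295],
       [-0.02148037, -0.80379407, -0.59451971]])}
top {'mtx': array([[560.24750791,   0.        , 320.14204376],
       [  0.        , 560.24750791, 241.54208952],
       [  0.        ,   0.        ,   1.        ]]), 'eye': array([ 417.23731819,   85.66144491, 1079.60303271]), 'attitude': array([[-0.0072855 , -0.98354323,  0.180526  ],
       [-0.99981953,  0.00399719, -0.0185723 ],
       [ 0.01754506, -0.18062873, -0.98339485]])}
0.1 [177.45160725 520.28656235 230.82877834] [[-9.46447081e-01  3.22858746e-01 -3.91638125e-04]
 [ 3.22858977e-01  9.46446605e-01 -9.51235145e-04]
 [ 6.35499881e-05 -1.02673761e-03 -9.99999471e-01]] [0.34775344 0.05114109 0.7803717 ]
```

View pics/scene0.png

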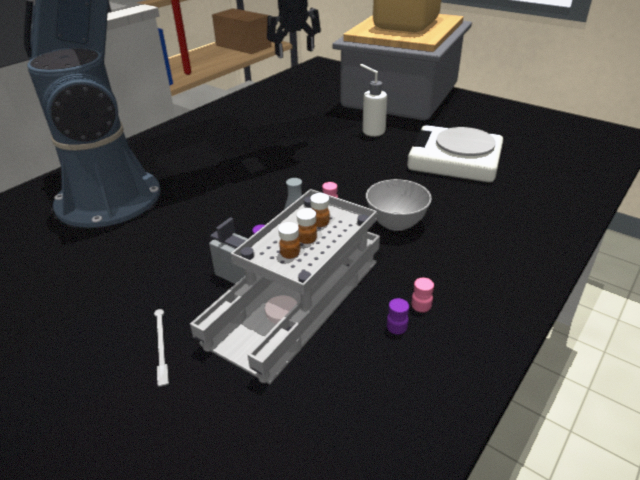

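View pics/top0.png

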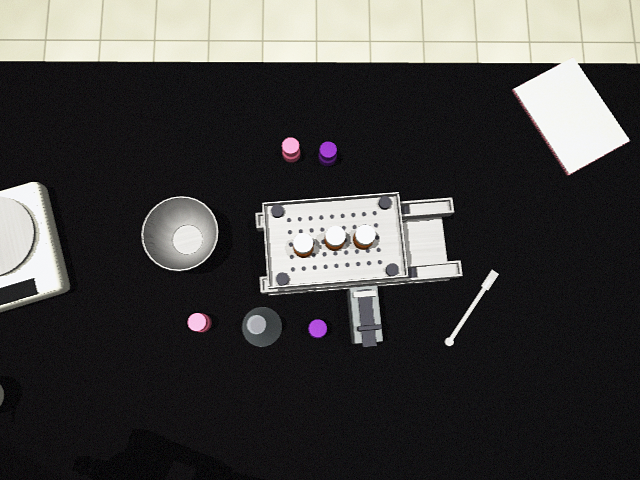

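```bash
cat > h.py <<'E'
import numpy as np,cv2
from workcell import robot
def ray(n,u,v,z):
    p=robot.camera_params(n);d=p["attitude"]@np.linalg.inv(p["mtx"])@[u,v,1];e=p["eye"]
    return e+d*(z-e[2])/d[2]
def cloud(n,d):
    p=robot.camera_params(n);K=p["mtx"];v,u=np.mgrid[:480,:640]
    c=np.stack([(u-K[0,2])/K[0,0]*d,(v-K[1,2])/K[1,1]*d,d],-1)
    return c@p["attitude"].T+p["eye"]
E
python3 - <<'E'
from h import *
f=np.load("top0.npz");im=f["im"];d=f["d"]
P=cloud("top",d);z=P[...,2]
cv2.imwrite("pics/zoom0.png",cv2.resize(im[180:355,240:480],None,fx=3.3,fy=3.3,interpolation=cv2.INTER_CUBIC))
g=lambda u,v:z[v,u].round(0)
# fit rects by height bands
roi=np.zeros((480,640),bool);roi[180:355,240:480]=1
for lo,hi in((3,12),(45,56),(57,68),(76,92),(95,122),(108,118),(124,140),(160,180)):
    m=roi&(z>lo)&(z<hi);q=P[m]
    print(lo,hi,m.sum(),np.median(q[:,2]) if m.sum() else 0)
    if m.sum()>50:
        r=cv2.minAreaRect(q[:,:2].astype(np.float32));print(r)
s=np.load("scene0.npz");
cv2.imwrite("pics/zooms0.png",cv2.resize(s["im"][170:390,180:400],None,fx=2.7,fy=2.7,interpolation=cv2.INTER_CUBIC))
E
```

```text
3 12 4261 4.647137586396866
((569.6207885742188, -14.23345947265625), (476.388916015625, 341.7829284667969), 89.58534240722656)
45 56 1543 50.75217163823913
((544.781494140625, 8.96502685546875), (250.71456909179688, 401.05694580078125), 4.482150077819824)
57 68 1270 61.9039096667201
((547.6329956054688, 6.6716766357421875), (252.43655395507812, 399.68133544921875), 4.569733619689941)
76 92 1473 83.12598484793
((460.35638427734375, 71.5519027709961), (106.70768737792969, 221.90626525878906), 4.321550369262695)
95 122 9515 114.60069940407311
((552.719482421875, 60.069114685058594), (232.08338928222656, 277.4083557128906), 3.6940383911132812)
108 118 8889 114.47326120910077
((556.7999267578125, 57.977317810058594), (234.6630401611328, 273.6669921875), 1.2124764919281006)
124 140 1681 130.1276992544532
((561.4208984375, 50.66265869140625), (235.46209716796875, 265.7041931152344), 0.07833962887525558)
160 180 960 169.2739551591432
((592.2804565429688, 45.19002151489258), (36.933021545410156, 137.68089294433594), 7.647200107574463)
```

View pics/zoom0.png

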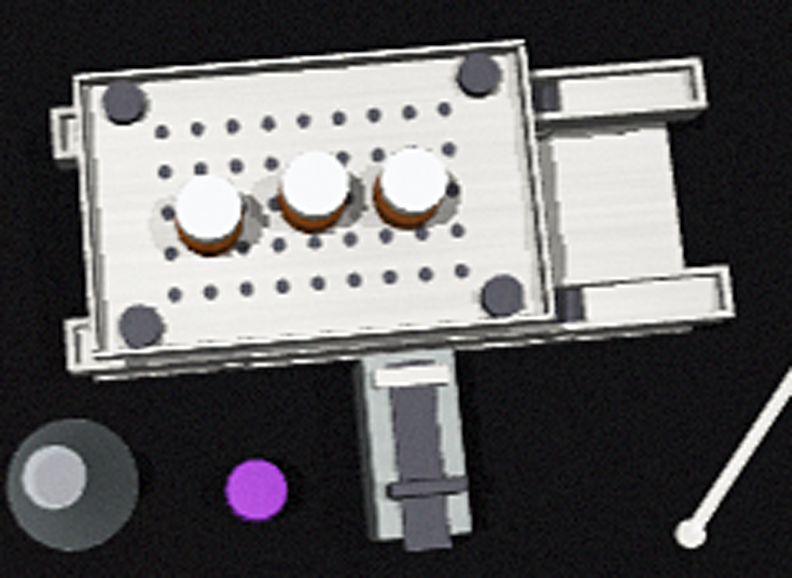

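View pics/zooms0.png

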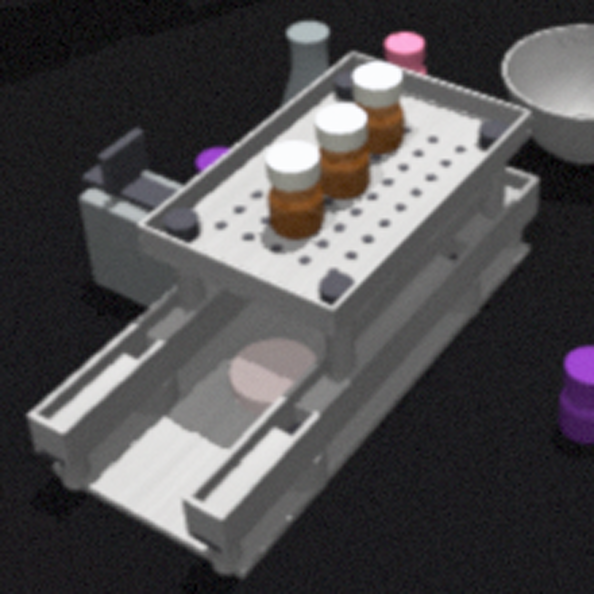

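Run:
```python
from h import *
f=np.load("top0.npz");P=cloud("top",f["d"]);z=P[...,2]
Z=lambda a:(a[0]/3.3+240-.35,a[1]/3.3+180-.35)
ch=np.array([ray("top",*Z(a),62) for a in((52,109),(703,59),(734,316),(69,371))])
print("channel outer corners\n",ch.round(1))
ri=np.array([ray("top",*Z(a),132) for a in((75,75),(523,41),(552,319),(99,357))])
print("rim corners\n",ri.round(1),"c",ri.mean(0), "c",ch.mean(0))
a=ch[0]+ch[3]-ch[1]-ch[2];print("yaw ch",np.arctan2(-a[0],a[1]))
a=ri[0]+ri[3]-ri[1]-ri[2];print("yaw rim",np.arctan2(-a[0],a[1]))
for q in((125,103),(479,75),(140,326),(502,296)):
    u,v=Z(q);zz=z[round(v),round(u)];print(zz.round(1),ray("top",u,v,zz).round(1))
for q in((388,490),(466,485),(427,488),(405,545),(425,440)):
    u,v=Z(q);zz=z[round(v),round(u)];print("tab",zz.round(1),ray("top",u,v,zz).round(1))
# jars
m=(z>160)&(z<180);m[:180]=0;m[355:]=0;m[:,:240]=0
n,l,st,c=cv2.connectedComponentsWithStats(m.astype(np.uint8))
for i in range(1,n):
    if st[i,4]>50:print("jar",P[l==i].mean(0).round(1),st[i])
# bowl
m=(z>30)&(z<90);m[:,230:]=0;m[:180]=0;m[:,:130]=0;m[290:]=0
q=P[m];print("bowl",q.min(0),q.max(0))
```

```text
channel outer corners
 [[ 659.1  186.5   62. ]
 [ 687.3 -183.7   62. ]
 [ 539.8 -193.6   62. ]
 [ 511.3  175.2   62. ]]
rim corners
 [[660.9 167.7 132. ]
 [678.8 -69.6 132. ]
 [530.3 -79.8 132. ]
 [511.9 153.8 132. ]] c [595.46795406  43.02616845 132.        ] c [599.37548051  -3.87976293  62.        ]
yaw ch 0.07646105288165754
yaw rim 0.07695930034095456
128.5 [646.5 141.5 128.5]
125.7 [661.9 -46.5 125.7]
123.2 [528.8 133.3 123.2]
129.0 [542.8 -54.7 129. ]
tab 97.3 [444.5   3.8  97.3]
tab 119.1 [446.2 -34.6 119.1]
tab 123.4 [444.6 -14.  123.4]
tab -0.2 [ 4.159e+02 -1.350e+01 -2.000e-01]
tab 90.5 [470.9 -17.   90.5]
jar [596.2  -6.6 169.1] [355 225  21  20 320]
jar [594.6  43.2 169.1] [326 226  20  20 323]
jar [582.6  96.8 169.3] [293 233  21  21 317]
bowl [551.04158225 253.28852322  30.00215031] [689.77355899 392.860275    76.54721735]
```

Emit:
{"fn": "drive_tool", "kwargs": {
  "xyz": [
    [0.45, -0.36, 0],
    [0.45, -0.36, 0],
    [0.45, -0.36, 0],
    [0.45, -0.36, 0],
    [0.45, -0.36, 0],
    [0.45, -0.36, 0],
    [0.45, -0.36, 0],
    [0.45, -0.36, 0],
    [0.45, -0.36, 0],
    [0.45, -0.36, 0]
  ],
  "turn": [
    [0, 0, -0.97],
    [0, 0, -0.97],
    [0, 0, -0.97],
    [0, 0, -0.97],
    [0, 0, -0.97],
    [0, 0, -0.97],
    [0, 0, -0.97],
    [0, 0, -0.97],
    [0, 0, -0.97],
    [0, 0, -0.97]
  ],
  "fingers": 0
}}

```text
clock: 1.35
ee_pos: [448.3, 303.6, 231.0]
orientation: [[-0.447, 0.895, -0.001], [0.895, 0.447, -0.0], [-0.0, -0.001, -1.0]]
contact_force: [0.7, 0.5, -0.6]
gripper_width: 42.9
```

Emit:
{"fn": "drive_tool", "kwargs": {
  "xyz": [
    [0.45, -0.36, 0],
    [0.45, -0.36, 0],
    [0.45, -0.36, 0],
    [0.45, -0.36, 0],
    [0.45, -0.36, 0],
    [0, 0, 0],
    [0, 0, 0]
  ],
  "turn": [
    [0, 0, -0.97],
    [0, 0, -0.97],
    [0, 0, -0.97],
    [0, 0, -0.97],
    [0, 0, -0.97],
    [0, 0, 0],
    [0, 0, 0]
  ]
}}

```text
clock: 2.22
ee_pos: [582.0, 196.8, 230.9]
orientation: [[-0.079, 0.997, -0.001], [0.997, 0.079, -0.0], [0.0, -0.001, -1.0]]
contact_force: [-0.6, 1.0, 0.3]
gripper_width: 42.3
```

Emit:
{"fn": "drive_tool", "kwargs": {
  "xyz": [
    [0.03, 0, -0.5],
    [0, 0, -0.5],
    [0, 0, -0.5],
    [0, 0, -0.4],
    [0, 0, -0.18],
    [0, 0, 0],
    [0, 0, 0]
  ],
  "turn": [
    [0, 0, 0],
    [0, 0, 0],
    [0, 0, 0],
    [0, 0, 0],
    [0, 0, 0],
    [0, 0, 0],
    [0, 0, 0]
  ]
}}

```text
clock: 3.1
ee_pos: [584.8, 196.9, 107.6]
orientation: [[-0.078, 0.997, 0.001], [0.997, 0.078, 0.0], [0.0, 0.002, -1.0]]
contact_force: [-0.7, 0.2, 0.8]
gripper_width: 42.8
```

Run:
```python
from h import *
for n in("scene","top"):
    im,d=robot.get_image(n)
    a,b,c,e=(150,350,200,440) if n=="scene" else (180,355,240,480)
    cv2.imwrite(f"pics/{n}1.png",cv2.resize(im[a:b,c:e],None,fx=3,fy=3,interpolation=cv2.INTER_CUBIC))
```

```text
(no output)
```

View pics/scene1.png

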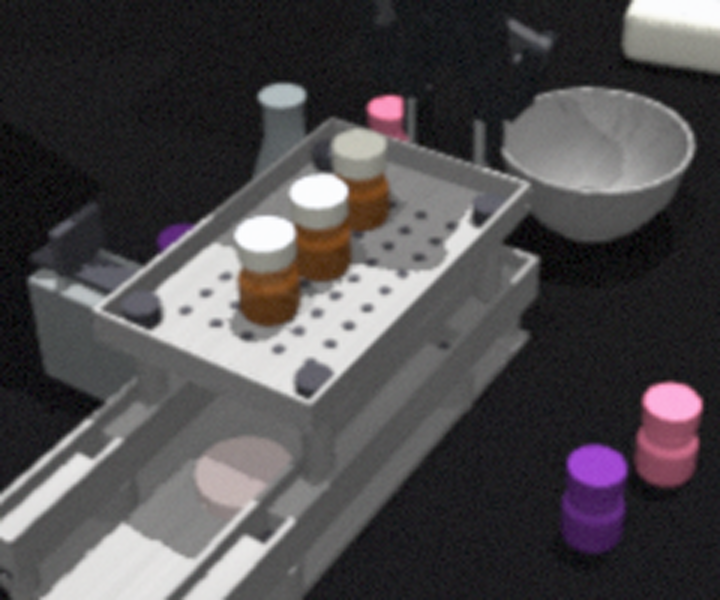

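View pics/top1.png

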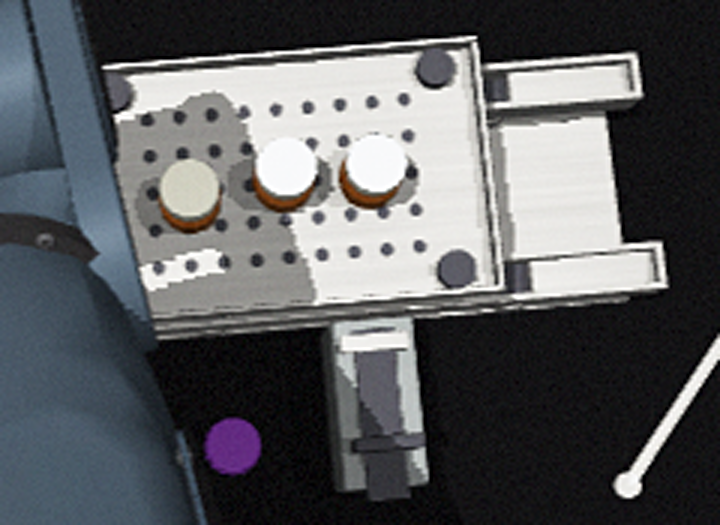

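Emit:
{"fn": "drive_tool", "kwargs": {
  "xyz": [
    [0.01, -0.1, 0],
    [0.005, -0.07, 0],
    [0.005, -0.05, 0],
    [0.004, -0.05, 0],
    [0.004, -0.05, 0],
    [0.004, -0.05, 0],
    [0.004, -0.05, 0],
    [0.004, -0.05, 0],
    [0.004, -0.05, 0]
  ],
  "turn": [
    [0, 0, 0],
    [0, 0, 0],
    [0, 0, 0],
    [0, 0, 0],
    [0, 0, 0],
    [0, 0, 0],
    [0, 0, 0],
    [0, 0, 0],
    [0, 0, 0]
  ]
}}

```text
clock: 4.32
ee_pos: [586.9, 166.0, 106.5]
orientation: [[-0.078, 0.997, 0.0], [0.997, 0.078, 0.001], [0.001, 0.0, -1.0]]
contact_force: [-1.1, 6.6, -0.3]
gripper_width: 42.8
```

Emit:
{"fn": "drive_tool", "kwargs": {
  "xyz": [
    [0.004, -0.05, 0],
    [0.004, -0.05, 0],
    [0.004, -0.05, 0],
    [0.004, -0.05, 0],
    [0.004, -0.05, 0],
    [0.004, -0.05, 0],
    [0.004, -0.05, 0],
    [0.004, -0.05, 0]
  ],
  "turn": [
    [0, 0, 0],
    [0, 0, 0],
    [0, 0, 0],
    [0, 0, 0],
    [0, 0, 0],
    [0, 0, 0],
    [0, 0, 0],
    [0, 0, 0]
  ]
}}

```text
clock: 5.32
ee_pos: [588.8, 142.0, 106.5]
orientation: [[-0.078, 0.997, 0.0], [0.997, 0.078, 0.001], [0.001, 0.0, -1.0]]
contact_force: [-0.8, 5.5, -0.7]
gripper_width: 42.6
```

Run:
```python
from h import *
for n in("scene","top"):
    im,d=robot.get_image(n)
    if n=="top":
        P=cloud(n,d);m=(P[...,2]>145)&(P[...,2]<180);m[:180]=0;m[300:]=0;m[:,:300]=0
        k,l,st,c=cv2.connectedComponentsWithStats(m.astype(np.uint8))
        for i in range(1,k):
            if st[i,4]>50:print("jar",P[l==i].mean(0).round(1),st[i])
    a,b,c,e=(150,400,180,440) if n=="scene" else (180,355,240,480)
    cv2.imwrite(f"pics/{n}2.png",cv2.resize(im[a:b,c:e],None,fx=2.4,fy=2.4,interpolation=cv2.INTER_CUBIC))
```

```text
jar [598.2 -37.7 168.1] [374 223  21  21 340]
jar [596.4  11.6 168.4] [345 224  20  22 332]
jar [586.3  56.3 168.9] [323 232  10  20 127]
```

View pics/scene2.png

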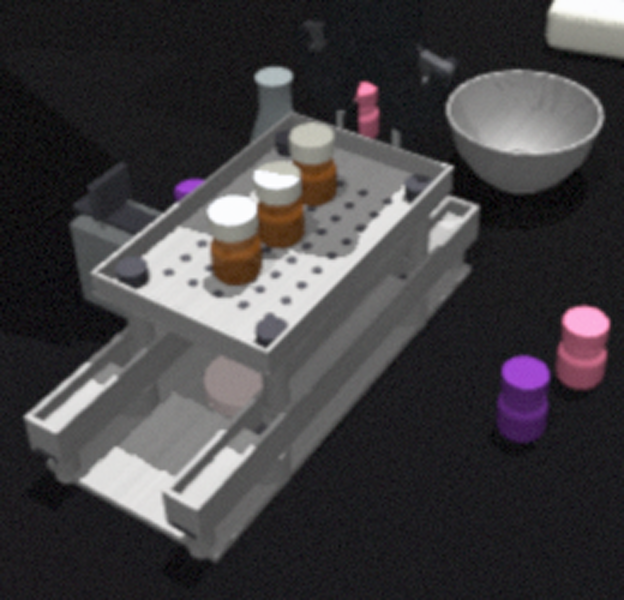

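View pics/top2.png

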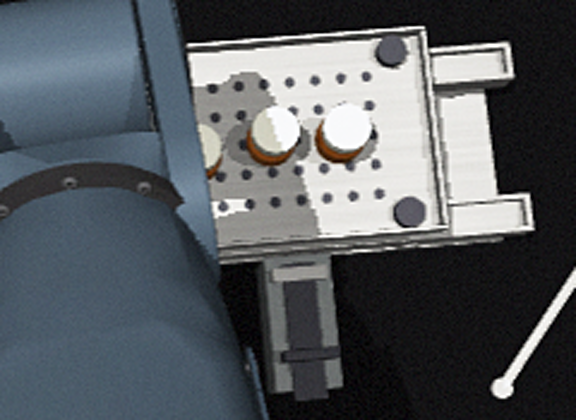

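Emit:
{"fn": "drive_tool", "kwargs": {
  "xyz": [
    [0.003, -0.04, 0],
    [0.003, -0.04, 0],
    [0.002, -0.03, 0],
    [0.002, -0.03, 0],
    [0.002, -0.025, 0],
    [0.002, -0.025, 0],
    [0.001, -0.02, 0],
    [0.001, -0.02, 0]
  ],
  "turn": [
    [0, 0, 0],
    [0, 0, 0],
    [0, 0, 0],
    [0, 0, 0],
    [0, 0, 0],
    [0, 0, 0],
    [0, 0, 0],
    [0, 0, 0]
  ]
}}

```text
clock: 6.42
ee_pos: [589.9, 127.7, 106.5]
orientation: [[-0.078, 0.997, 0.0], [0.997, 0.078, 0.001], [0.001, 0.0, -1.0]]
contact_force: [0.2, 5.9, 0.1]
gripper_width: 42.5
```

Emit:
{"fn": "drive_tool", "kwargs": {
  "xyz": [
    [0.001, -0.02, 0],
    [0.001, -0.02, 0],
    [0, 0, 0]
  ],
  "turn": [
    [0, 0, 0],
    [0, 0, 0],
    [0, 0, 0]
  ]
}}

```text
clock: 6.8
ee_pos: [589.8, 125.8, 106.5]
orientation: [[-0.078, 0.997, -0.0], [0.997, 0.078, 0.001], [0.001, -0.0, -1.0]]
contact_force: [-0.6, 5.6, 0.3]
gripper_width: 42.7
```

```bash
cat > jars.py <<'E'
from h import *
im,d=robot.get_image("top")
P=cloud("top",d);m=(P[...,2]>145)&(P[...,2]<180);m[:180]=0;m[300:]=0;m[:,:300]=0
k,l,st,c=cv2.connectedComponentsWithStats(m.astype(np.uint8))
for i in range(1,k):
    if st[i,4]>50:print("jar",np.median(P[l==i],0).round(1),st[i])
E
python3 jars.py
```

```text
jar [598.1  -4.3 154.9] [354 225  20  20 308]
jar [600.8 -53.3 155. ] [382 224  21  20 314]
jar [589.6  36.6 154.7] [336 233   6  15  54]
```

Emit:
{"fn": "drive_tool", "kwargs": {
  "xyz": [
    [-0.005, 0.1, 0],
    [-0.02, 0.2, 0],
    [-0.02, 0.2, 0],
    [0, 0, 0.3],
    [0, 0, 0.6],
    [0, 0, 0.7],
    [0, 0, 0.4]
  ],
  "turn": [
    [0, 0, 0],
    [0, 0, 0],
    [0, 0, 0],
    [0, 0, 0],
    [0, 0, 0],
    [0, 0, 0],
    [0, 0, 0]
  ]
}}

```text
clock: 7.72
ee_pos: [587.9, 155.1, 230.2]
orientation: [[-0.078, 0.997, 0.004], [0.997, 0.078, 0.001], [0.0, 0.004, -1.0]]
contact_force: [0.1, 0.0, -0.4]
gripper_width: 42.9
```

Emit:
{"fn": "drive_tool", "kwargs": {
  "xyz": [
    [-0.5, -0.45, 0],
    [-0.5, -0.45, 0],
    [-0.5, -0.45, 0],
    [-0.5, -0.45, 0],
    [-0.5, -0.45, 0],
    [-0.5, -0.45, 0],
    [-0.1, -0.2, 0],
    [0, 0, 0],
    [0, 0, 0]
  ],
  "turn": [
    [0, 0, 0],
    [0, 0, 0],
    [0, 0, 0],
    [0, 0, 0],
    [0, 0, 0],
    [0, 0, 0],
    [0, 0, 0],
    [0, 0, 0],
    [0, 0, 0]
  ],
  "fingers": 1
}}

```text
clock: 8.85
ee_pos: [402.1, -18.5, 226.8]
orientation: [[-0.078, 0.997, 0.001], [0.997, 0.078, -0.0], [-0.0, 0.001, -1.0]]
contact_force: [0.4, -0.5, -0.0]
gripper_width: -0.3
```

Run:
```python
from h import *
im,d=robot.get_image("scene");np.savez("s3.npz",im=im,d=d)
cv2.imwrite("pics/s3.png",cv2.resize(im[100:400,120:460],None,fx=2,fy=2,interpolation=cv2.INTER_CUBIC))
P=cloud("scene",d);z=P[...,2];m=(z>148)&(z<162)&(P[...,0]>540)&(P[...,0]<660)&(abs(P[...,1])<90)
print(m.sum())
m=(z>112)&(z<124)&(P[...,0]<480)&(P[...,0]>430)&(abs(P[...,1]+15)<40);print("tab top",m.sum(),P[m].mean(0))
```

```text
742
tab top 122 [449.75912912 -16.82216974 118.71534296]
```

View pics/s3.png

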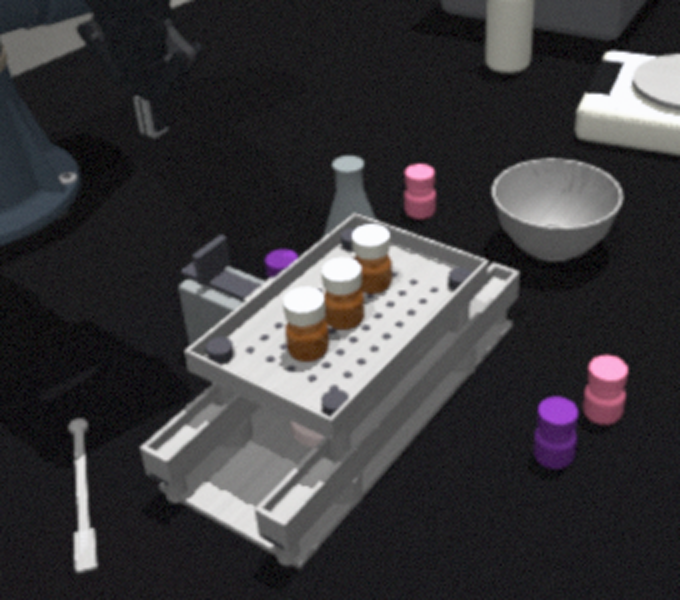

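Emit:
{"fn": "drive_tool", "kwargs": {
  "xyz": [
    [0, 0, -0.5],
    [0, 0, -0.6],
    [0, 0, -0.5],
    [0, 0, -0.4],
    [0, 0, -0.15],
    [0, 0, 0],
    [0.1, 0.008, 0],
    [0.07, 0.005, 0],
    [0.05, 0.004, 0],
    [0.05, 0.004, 0]
  ],
  "turn": [
    [0, 0, 0],
    [0, 0, 0],
    [0, 0, 0],
    [0, 0, 0],
    [0, 0, 0],
    [0, 0, 0],
    [0, 0, 0],
    [0, 0, 0],
    [0, 0, 0],
    [0, 0, 0]
  ]
}}

```text
clock: 10.15
ee_pos: [417.8, -17.6, 97.7]
orientation: [[-0.078, 0.997, 0.0], [0.997, 0.078, -0.0], [-0.0, 0.0, -1.0]]
contact_force: [1.3, -0.4, -0.7]
gripper_width: 0.1
```

Emit:
{"fn": "drive_tool", "kwargs": {
  "xyz": [
    [0.05, 0.004, 0],
    [0.05, 0.004, 0],
    [0.05, 0.004, 0],
    [0.05, 0.004, 0],
    [0.05, 0.004, 0],
    [0, 0, 0]
  ],
  "turn": [
    [0, 0, 0],
    [0, 0, 0],
    [0, 0, 0],
    [0, 0, 0],
    [0, 0, 0],
    [0, 0, 0]
  ]
}}

```text
clock: 10.9
ee_pos: [432.6, -16.4, 97.5]
orientation: [[-0.078, 0.997, -0.0], [0.997, 0.078, 0.0], [0.0, 0.0, -1.0]]
contact_force: [0.1, 1.1, 0.5]
gripper_width: 0.2
```

Emit:
{"fn": "drive_tool", "kwargs": {
  "xyz": [
    [0.05, 0.004, 0],
    [0.05, 0.004, 0],
    [0.05, 0.004, 0],
    [0.05, 0.004, 0]
  ],
  "turn": [
    [0, 0, 0],
    [0, 0, 0],
    [0, 0, 0],
    [0, 0, 0]
  ]
}}

```text
clock: 11.4
ee_pos: [444.6, -15.4, 97.4]
orientation: [[-0.078, 0.997, -0.0], [0.997, 0.078, 0.0], [0.0, -0.0, -1.0]]
contact_force: [-1.6, -0.7, 0.9]
gripper_width: -0.4
```

Emit:
{"fn": "drive_tool", "kwargs": {
  "xyz": [
    [0.05, 0.004, 0],
    [0.05, 0.004, 0],
    [0.05, 0.004, 0],
    [0.05, 0.004, 0]
  ],
  "turn": [
    [0, 0, 0],
    [0, 0, 0],
    [0, 0, 0],
    [0, 0, 0]
  ]
}}

```text
clock: 11.9
ee_pos: [456.7, -14.5, 97.5]
orientation: [[-0.078, 0.997, -0.0], [0.997, 0.078, 0.0], [0.0, -0.0, -1.0]]
contact_force: [-2.8, -0.5, -0.3]
gripper_width: 0.2
```

Pushing the bolt with about 2 N; continue in small steps to the stop.

Emit:
{"fn": "drive_tool", "kwargs": {
  "xyz": [
    [0.03, 0.002, 0],
    [0.03, 0.002, 0],
    [0.03, 0.002, 0],
    [0.02, 0.002, 0]
  ],
  "turn": [
    [0, 0, 0],
    [0, 0, 0],
    [0, 0, 0],
    [0, 0, 0]
  ]
}}

```text
clock: 12.4
ee_pos: [463.2, -14.0, 97.5]
orientation: [[-0.078, 0.997, -0.0], [0.997, 0.078, 0.0], [0.0, -0.0, -1.0]]
contact_force: [-2.8, 0.3, -0.5]
gripper_width: 0.0
```

```bash
cat > tab.py <<'E'
from h import *
import sys
im,d=robot.get_image("scene")
cv2.imwrite(f"pics/{sys.argv[1]}.png",cv2.resize(im[120:400,150:460],None,fx=2.1,fy=2.1,interpolation=cv2.INTER_CUBIC))
P=cloud("scene",d);z=P[...,2]
m=(z>92)&(z<124)&(P[...,0]<520)&(P[...,0]>430)&(abs(P[...,1]+15)<15)
print("tab back face",m.sum(),np.percentile(P[m][:,0],[10,50,90]),np.median(P[m],0))
E
python3 tab.py s4
```

```text
tab back face 289 [461.96705656 483.5963747  486.19476431] [483.5963747  -19.02722349 111.94216948]
```

View pics/s4.png

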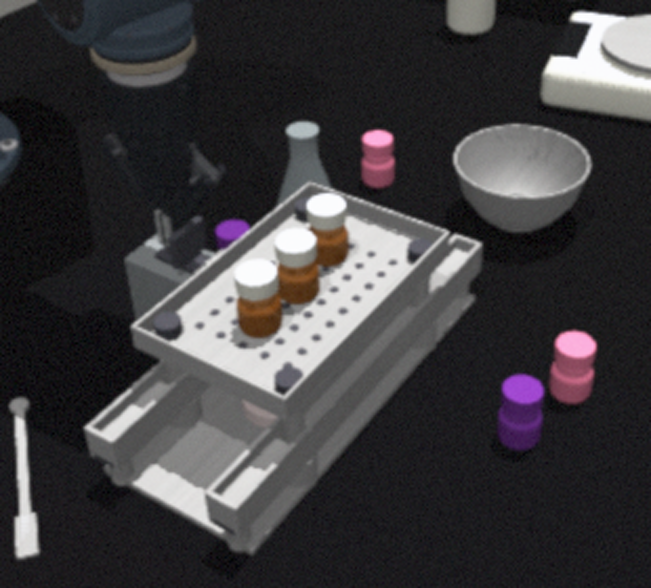

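Emit:
{"fn": "drive_tool", "kwargs": {
  "xyz": [
    [0.02, 0.002, 0],
    [0.02, 0.002, 0],
    [0, 0, 0]
  ],
  "turn": [
    [0, 0, 0],
    [0, 0, 0],
    [0, 0, 0]
  ]
}}

```text
clock: 12.82
ee_pos: [464.9, -13.8, 97.4]
orientation: [[-0.078, 0.997, -0.002], [0.997, 0.078, -0.0], [0.0, -0.002, -1.0]]
contact_force: [-5.7, -1.7, 2.6]
gripper_width: 0.3
```

Emit:
{"fn": "drive_tool", "kwargs": {
  "xyz": [
    [0.02, 0.002, 0],
    [0, 0, 0]
  ],
  "turn": [
    [0, 0, 0],
    [0, 0, 0]
  ]
}}

```text
clock: 13.08
ee_pos: [465.0, -13.7, 97.4]
orientation: [[-0.078, 0.997, -0.004], [0.997, 0.078, -0.0], [0.0, -0.004, -1.0]]
contact_force: [-12.6, -3.4, 8.7]
gripper_width: -0.1
```

Emit:
{"fn": "drive_tool", "kwargs": {
  "xyz": [
    [0.02, 0.002, 0],
    [0, 0, 0]
  ],
  "turn": [
    [0, 0, 0],
    [0, 0, 0]
  ]
}}

```text
clock: 13.32
ee_pos: [465.1, -13.7, 97.3]
orientation: [[-0.078, 0.997, -0.007], [0.997, 0.078, -0.0], [0.0, -0.007, -1.0]]
contact_force: [-18.7, -4.8, 14.4]
gripper_width: -0.2
```

The bolt is on a hard stop: TCP x stays at 465 while the force climbs to 19 N. I'll back off and rise.

Emit:
{"fn": "drive_tool", "kwargs": {
  "xyz": [
    [-0.1, -0.008, 0],
    [-0.3, -0.02, 0],
    [-0.4, -0.03, 0],
    [0, 0, 0.4],
    [0, 0, 0.7],
    [0, 0, 0.7],
    [-0.5, 0, 0.3],
    [-0.5, 0, 0.3],
    [0, 0, 0],
    [0, 0, 0]
  ],
  "turn": [
    [0, 0, 0],
    [0, 0, 0],
    [0, 0, 0],
    [0, 0, 0],
    [0, 0, 0],
    [0, 0, 0],
    [0, 0, 0],
    [0, 0, 0],
    [0, 0, 0],
    [0, 0, 0]
  ]
}}

```text
clock: 14.58
ee_pos: [360.6, -17.1, 241.5]
orientation: [[-0.078, 0.997, 0.001], [0.997, 0.078, -0.0], [-0.0, 0.001, -1.0]]
contact_force: [0.6, -0.1, -1.0]
gripper_width: 0.0
```

```bash
python3 tab.py s5; python3 jars.py
python3 - <<'E'
from h import *
im,d=robot.get_image("top");P=cloud("top",d);z=P[...,2]
cv2.imwrite("pics/t5.png",cv2.resize(im[140:380,130:500],None,fx=2.1,fy=2.1,interpolation=cv2.INTER_CUBIC))
m=np.zeros_like(z,bool);m[180:300,250:470]=1
f=m&(z>90)&(z<108);print("floor",np.median(z[f]));q=P[f]
A=np.c_[q[:,:2]-q[:,:2].mean(0),np.ones(len(q))];print(np.linalg.lstsq(A,q[:,2],rcond=None)[0])
E
```

```text
tab back face 204 [482.93210956 485.87929223 488.03033644] [485.87929223 -15.29125104 109.659862  ]
jar [598.3  -4.3 155.2] [354 225  20  20 309]
jar [600.8 -53.4 154.9] [382 224  21  20 320]
jar [587.4  48.5 155.3] [322 232  20  20 315]
floor 100.39847275765726
[5.17723599e-03 1.04389218e-03 1.00371228e+02]
```

View pics/s5.png

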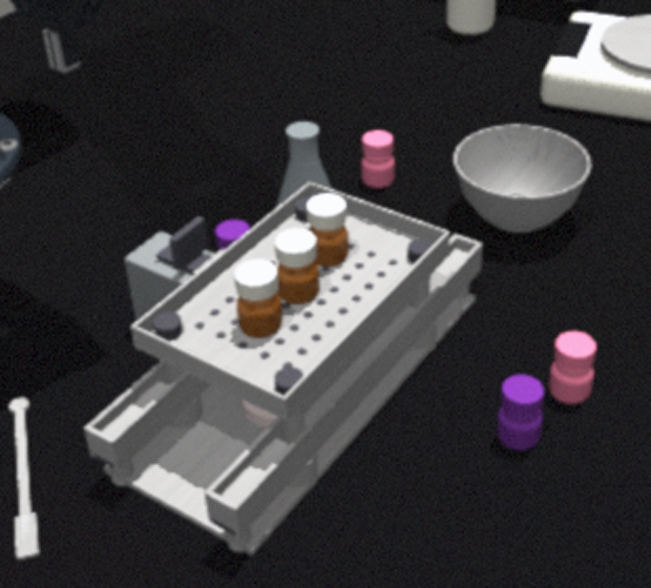

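View pics/t5.png

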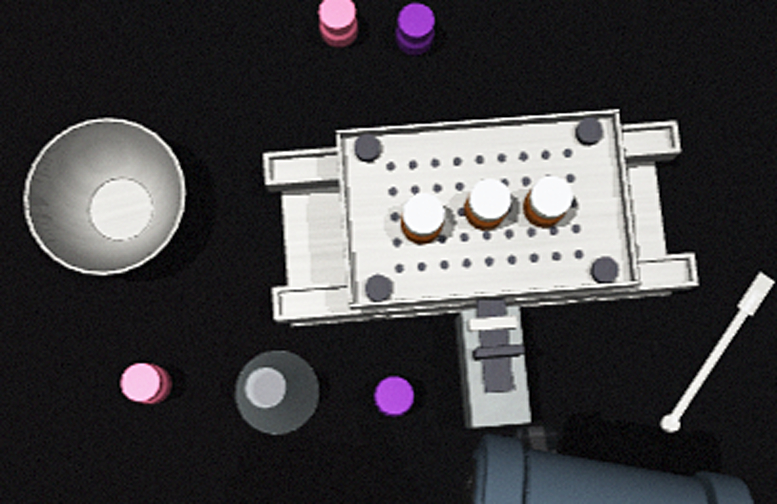

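```bash
python3 -c "
from workcell import robot
print(robot.hand_in(), robot.state()['clock'])"
```

```text
the job is handed in; nothing more can be done
the job is handed in; nothing more can be done
```

The upper rack is down in its sockets and the slide bolt is fully home. I handed the job in after about 15 s of the 48 s allowed.

- **Rack:** I pushed it about 47 mm along the rails toward −y, pressing on its +y end face with about 6 N. It then dropped 14 mm. The tray floor measures 100.4 mm above the bench and level to within about 0.3°.
- **Bolt:** I pushed the tab until it stopped at TCP x = 465 mm, where the force rose from 3 N to 19 N. The cameras show the tab moved about 36 mm. That agrees with the full 35 mm stroke within measuring error, and it is well past the roughly 20 mm where an unseated rack would have blocked it.
- **Jars and other objects:** All three jars are still standing. The bowl, flask, spatula and dish look unmoved in the last pictures.
- **Robot:** The arm was clear of everything at the end. No check failed or disagreed.

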